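Turn the tea tray round in its sleeve

TASK

The pull of the larger tea box, the one on the long board, points towards the hot kettle and stove. Draw its tray right out of the sleeve, turn it end for end and slide it back in fully home from the other end of the sleeve, so that the pull points the other way. Keep the tray upright so no packets fall out, let go of it, and leave the smaller tea box undisturbed.

Things in the scene. Friction and masses are not known exactly. Their poses are not given: they have to be found in the camera images.
- stand: Fixed wooden board of the larger tea box, 94 (x) x 420 (y) x 12 mm, origin centre of underside. Across its middle a sleeve along y, open at both ends, y -50 to 50 mm: passage 72 wide, 46 high, on the board's top; walls and roof 5 mm, top 63 mm above counter. The board runs level through it, so the tray slides along the board. +y: towards the kettle, the robot's left.
- tray: Loose 120 g tray in that sleeve. Origin: under the middle of its box part, 60 (x) x 100 (y -50 to 50) x 36 mm high. -y end: nose tapering over 18 mm to 40 wide. +y end: front board 8 thick, 55 high, which stops on the sleeve's roof edge when home (origin over the stand's), then the pull. Starts 2-20 mm short of home, +y along stand +y; to end, it goes nose first into the stand's -y mouth.
- tray_pull (a point): Grip point on the tray's pull, an upright wooden plate 14 mm thick (x), 40 long (tray y 58 to 98 mm), 2 to 55 mm above the tray's underside. The point is on its middle plane at tray y = 80 mm, 36 mm above the tray's underside. Axes as the tray's.
- small_tray: Bystander, not to be moved: loose tray of the smaller tea box, 42 (x) x 70 (y) mm, front board 42 high, pull out to y = 67 mm. It sits in a like sleeve 62 wide, 70 long, top 51 mm above the counter, on a short 70 x 90 mm board. Origin: under the middle of its box part. It may be nearer to or farther from the robot than the larger box.
Not all that is in view belongs to the job. Leave any green, red or turquoise look-alike of the tray alone.

How it is judged:
On the way:
1. the tray is drawn fully clear of the sleeve ((y of tray in the frame of stand above 0.098 m or y of tray in the frame of stand below -0.098 m)), for 0.1 s.
At the end, for the whole second after the job is handed in: The tray lies upright on the board inside its sleeve, turned end for end (pull out of the -y mouth of the stand), its middle within 12 mm of the sleeve's middle along and across the sleeve, level and in line with it within 10 degrees, released and at rest (y of tray in the frame of stand between -0.012 and 0.012 m and y of tray_pull in the frame of stand below -0.06 m and x of tray in the frame of stand between -0.012 and 0.012 m and z of tray in the frame of stand between 0.006 and 0.02 m and angle between tray's own z axis and vertical below 0.17 rad and angle between the y axis of tray and the y axis of stand, either way round below 0.17 rad and linear speed of tray below 0.02 m/s and contact force between tray and the fingers below 0.1 N); the robot touches nothing.
It fails at once if the smaller tea box's tray is moved more than 15 mm (distance of small_tray from where it was at the start of the episode above 0.015 m).
It fails at once if the tray is tipped more than about 40 degrees (angle between tray's own z axis and vertical above 0.7 rad).
It also fails if it takes over 56 s, if anything falls off the work surface, if the arm or the gripper's body presses on something with over 40 N, if the wrist force passes 120 N, or if a joint passes its speed limit or range.

ROBOT

A 7-joint arm with a two-finger parallel gripper is mounted at the origin on the work surface. World frame = base frame: x ahead of the robot, y to its left, z up, the work surface at z = 0. Lengths are in m, angles in rad, forces in N, time in s.
With the tool pointing down it reaches from about 0.425 to 0.925 m from the base axis. Payload 6.8 kg.
Tool frame: the origin (TCP) lies on the centre line of the jaws, within the pads' length; the fingertips stand 17 mm ahead of it and the grasp point (between the pads) lies 2 mm behind it; x points along the fingers, z is the direction in which the jaws open and shut, and the axes are right-handed (so a half turn about x gives the same grasp; the last joint's range is limited). The gripper opens to 85 mm and grips with 20 to 120 N. Pads are 22 mm wide; open, the fingers measure 114 mm over their backs; the gripper's body (76 mm by 85 mm) begins 54 mm behind the grasp point. The pads swing forward as they close: fully open they stand 13 mm farther back than shut.
Start: joints at [1.057, 0.477, 0.022, 1.555, -0.011, 1.109, -0.083], TCP at [0.266, -0.62, 0.248] pointing down, gripper open.
Joint ranges: [-2.96, 2.96], [-0.34, 2.1], [-1.41, 1.46], [0.24, 2.44], [-1.37, 4.51], [0.17, 1.92], [-2.96, 2.96]. Speed limits (rad/s): [2.39, 2.39, 3.14, 3.14, 3.14, 3.14, 3.14].

INTERFACE

Orientations are given as a unit quaternion [w, x, y, z].
In Python, from rig import r, snapshot, get_calibration gives the robot as it stands.
- The arm moves only by the tool apply_moves, never from a script. Its argument "rows" is one flat list of numbers, 7 for each row, row after row: the turn, a rotation vector about the tool's x, y, z in units of 6 degrees (1.0 is 6 degrees), then the shift along the tool's x, y, z in units of 40 mm (1.0 is 40 mm), then the finger opening in mm, from 0 to 85.4. In form: [ax, ay, az, dx, dy, dz, fingers, ax, ay, az, dx, dy, dz, fingers, ...]. A call has 1 to 20 rows; each row is the pose to reach, as a shift and turn from the pose commanded when the call began, along the tool's axes at that moment; what a row does not reach only later rows make up. A row lasts 1/12 s, in which the tool goes at most 41.7 mm and 7.16 degrees, less where a joint would pass 70% of its speed; a pose out of reach is approached as far as the arm can. A call with a gripper value outside its range is refused whole. The fingers move at their own pace and stop on an object; "newtons" is the grip in N (left out, the last holds). Time passes only in rows, so rows that repeat a pose let the fingers close. It gives the time, the measured TCP pose, the force and the opening at its end, in the units of the state.
- r.get_state(): the state, without advancing time (a new reading comes with each control period).
- snapshot(name): name is "side" or "top" or "wrist"; returns the picture (420x560x3 uint8, blue, green, red); there is no depth.
- get_calibration(name): a dict with "fx", "fy", "cx", "cy" (pixels), "D" ([k1, k2, p1, p2, k3] as OpenCV has them; the pictures are not rectified), "R" (3x3) and "t" (3): a world point X has camera coordinates R X + t; the wrist camera has in their place "hand_eye" (4x4, takes a point from camera to tool coordinates, whose origin is the TCP and whose axes are the tool frame's). Camera axes: x right, y down, z forward; pixel columns grow to the right and rows downward; lengths in m; the calibration is good to about 2 mm. A picture is of the moment at which its call begins: read the wrist's pose just before it. get_calibration takes no time and is no camera call.
- r.finish_job(): hands the job in, once; it reports no verdict.
The state is a dict: "clock": time; "q": joint angles; "qvel": joint speeds; "joint_efforts": joint torques, N m; "position": TCP position; "orientation": TCP orientation; "wrist_force": force on the tool from outside, world axes, zero at the start; "torque": the same for the moment, N m; "width": finger opening in m.
Only numpy, scipy, OpenCV 4.12 (cv2) and the standard library are available. Lean on these libraries where they do the work, as an engineer would, in place of code of your own. Each camera call takes 0.05 s, during which the arm holds its last target.

## Working session

There is one attempt and no reset: what is moved stays moved. The work goes in short steps, Python scripts to look and compute and a tool call to move; the robot and the scene stay as the last step left them, time stands still between calls to the robot, and variables do not carry over. Pictures are saved under pics/ and viewed, and the job is handed in when it is done.

Besides the shell and the picture viewer there is one more tool, called after "Emit:" as name(argument=value, ...) on one line, values as JSON. apply_moves: Moves the arm, as the interface text tells. Its arguments: {"type":"object","properties":{"rows":{"type":"array","items":{"type":"number"}},"newtons":{"type":"number"}},"required":["rows"]}

```bash
ls; mkdir -p pics
python3 - <<'E'
from rig import r, snapshot, get_calibration
import cv2
s=r.get_state(); print(s)
for n in ("side","top","wrist"):
    cv2.imwrite(f"pics/{n}0.png",snapshot(n)); print(n,get_calibration(n))
E
```

```text
pics
{'clock': 0.0, 'q': array([ 1.0568604 ,  0.47781284,  0.02238103,  1.55643059, -0.01151637,
        1.10930078, -0.08310605]), 'qvel': array([-0.00117859,  0.00085293,  0.00191907,  0.00076289, -0.00059969,
       -0.00071034,  0.00076423]), 'joint_efforts': array([ 8.84221263e-04, -5.96445358e+01,  1.60784896e+00, -2.81198269e+01,
        1.23232801e-02,  9.36555531e-03,  1.33321117e-05]), 'position': array([ 0.26623373, -0.61967817,  0.24732676]), 'orientation': array([ 0.58993589,  0.3892975 ,  0.59106361, -0.38867327]), 'wrist_force': array([ 0.3459364 , -0.26103924,  0.33813026]), 'torque': array([-0.00729377,  0.01757526, -0.01516957]), 'width': 0.08557902418212941}
side {'fx': 455.5056117748771, 'fy': 455.5056117748771, 'cx': 281.7643988477585, 'cy': 203.93158244166722, 'D': array([0.02589306, 0.        , 0.        , 0.        , 0.        ]), 'R': array([[-0.99958584, -0.0204289 , -0.02026823],
       [ 0.00175512,  0.65972061, -0.75150891],
       [ 0.02872387, -0.75123324, -0.65941153]]), 't': array([0.52799225, 0.04128902, 1.06899284])}
top {'fx': 474.8346501943341, 'f
[... 191 characters left out ...]
874278],
       [-0.98647432,  0.01667771, -0.16306521],
       [ 0.16288572, -0.01161646, -0.98657656]]), 't': array([0.00342461, 0.51814354, 1.11579856])}
wrist {'fx': 374.04597555419764, 'fy': 374.04597555419764, 'cx': 283.41479698087664, 'cy': 208.31905641285707, 'D': array([-0.10472684,  0.        ,  0.        ,  0.        ,  0.        ]), 'hand_eye': array([[ 5.76127298e-05, -3.15570511e-01,  9.48902129e-01,
        -1.25362373e-01],
       [ 1.54227583e-03, -9.48900974e-01, -3.15570220e-01,
         8.03795929e-02],
       [ 9.99998809e-01,  1.48164968e-03,  4.32027996e-04,
        -5.61606176e-04],
       [ 0.00000000e+00,  0.00000000e+00,  0.00000000e+00,
         1.00000000e+00]])}
```

View pics/top0.png

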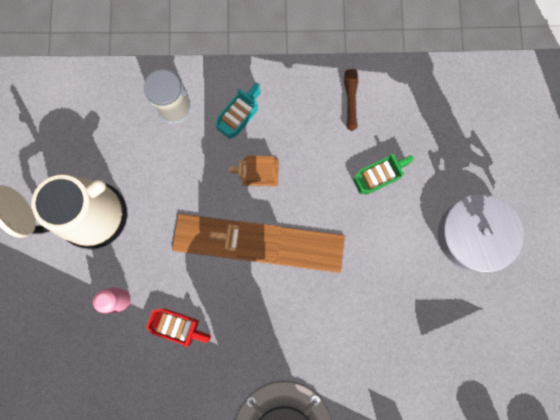

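View pics/side0.png

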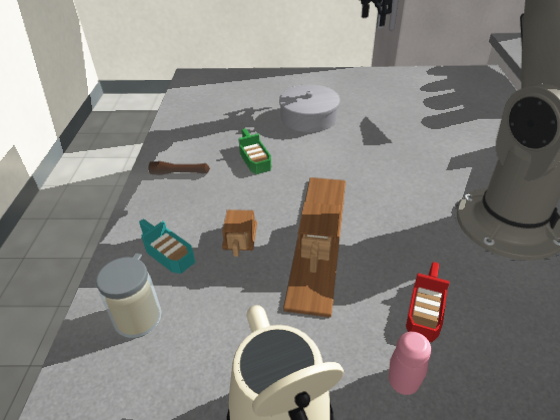

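View pics/wrist0.png

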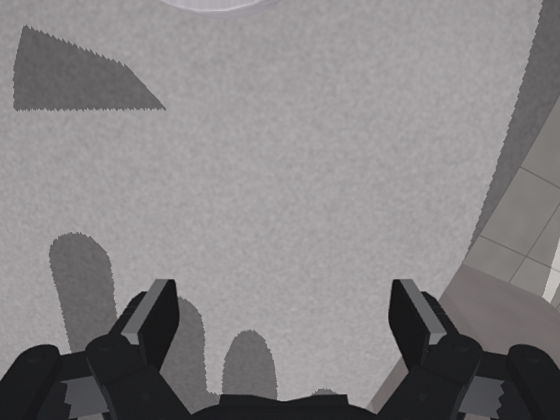

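The top view shows the long board at about (175–343, 215–270), with the pull at about (217, 236), towards the kettle. The small box is at (258, 170), farther from the robot. I'll enlarge both crops for corners.

Run:
```python
import cv2
im=cv2.imread("pics/top0.png"); c=im[145:285,160:360]
cv2.imwrite("pics/top0c.png",cv2.resize(c,None,fx=4,fy=4,interpolation=cv2.INTER_CUBIC))
im=cv2.imread("pics/side0.png"); c=im[170:320,210:360]
cv2.imwrite("pics/side0c.png",cv2.resize(c,None,fx=4,fy=4,interpolation=cv2.INTER_CUBIC))
```

```text
(no output)
```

View pics/top0c.png

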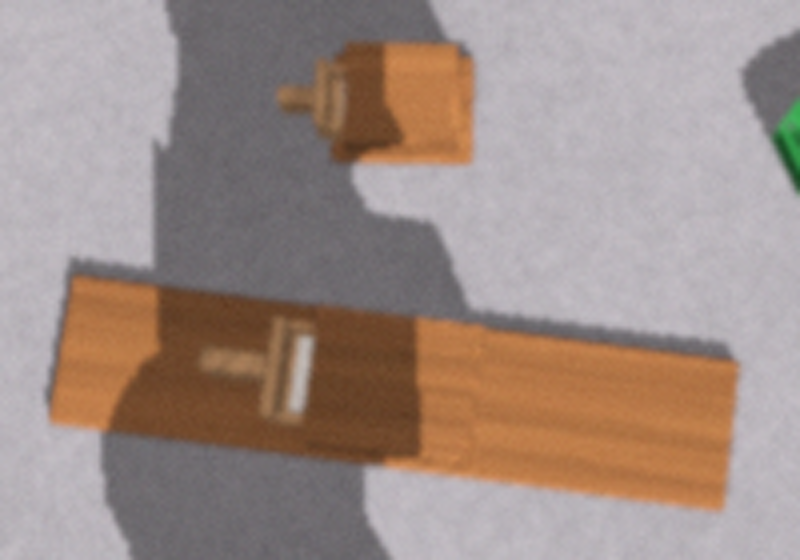

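View pics/side0c.png

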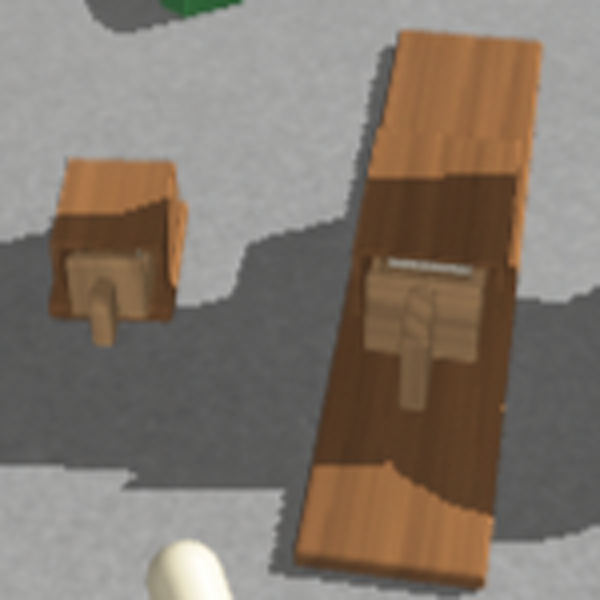

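```bash
cat > h.py <<'E'
import numpy as np, cv2
from rig import get_calibration
def proj(n,X):
    c=get_calibration(n);K=np.array([[c['fx'],0,c['cx']],[0,c['fy'],c['cy']],[0,0,1.]])
    return cv2.projectPoints(np.asarray(X,float).reshape(-1,3),cv2.Rodrigues(c['R'])[0],c['t'],K,c['D'])[0].reshape(-1,2)
def back(n,uv,z):
    c=get_calibration(n);K=np.array([[c['fx'],0,c['cx']],[0,c['fy'],c['cy']],[0,0,1.]])
    p=cv2.undistortPoints(np.array(uv,float).reshape(-1,1,2),K,c['D']).reshape(-1,2)
    d=np.c_[p,np.ones(len(p))]@c['R']; o=-c['R'].T@c['t']
    return o+d*((z-o[2])/d[:,2])[:,None]
def W(P,X):
    x,y,a=P;X=np.atleast_2d(X);c,s=np.cos(a),np.sin(a)
    return np.c_[x+c*X[:,0]-s*X[:,1],y+s*X[:,0]+c*X[:,1],X[:,2]]
E
python3 - <<'E'
from h import *
from scipy.optimize import least_squares
def cr(l,o): return (np.array(l,float)+.5)/4-.5+np.array(o)
t=cr([(72,277),(738,362),(723,508),(50,422)],(160,145))
s=cr([(297,553),(398,32),(540,42),(486,580)],(210,170))
C=np.array([[47,210,12],[47,-210,12],[-47,-210,12],[-47,210,12]])/1e3
f=lambda P:np.r_[(proj('top',W(P,C))-t).ravel(),(proj('side',W(P,C))-s).ravel()]
for nm,ff in (('both',f),('top',lambda P:f(P)[:8]),('side',lambda P:f(P)[8:])):
    q=least_squares(ff,[.5,0,0]);print(nm,q.x,q.fun.round(1))
    if nm=='both':P=q.x
print(back('top',t,.012).round(4))
# pull end top-view
a=P[2];x,y,_=P
for nm,uv in (('top',cr([(202,360),(266,366),(275,318),(262,416)],(160,145))),):
    w=back(nm,uv,.067)-[x,y,0]
    print(nm,np.c_[w[:,0]*np.cos(a)+w[:,1]*np.sin(a),-w[:,0]*np.sin(a)+w[:,1]*np.cos(a)].round(4))
w=back('top',cr([(280,98),(318,97)],(160,145)),.054);print(w)
w=back('top',cr([(472,60),(470,162)],(160,145)),.012);print(w)
E
```

```text
both [ 0.44408326  0.05434188 -0.1435919 ] [-0.6 -0.3  0.2 -0.4  0.1  0.9 -1.3  0.9 -1.   0.1 -0.4 -1.4  0.1 -0.8
  0.3 -0.5]
top [ 0.44480702  0.0533341  -0.14462345] [-0.2 -0.7  0.7 -0.7  0.4  0.7 -0.9  0.5]
side [ 0.44356009  0.0556669  -0.14364217] [-0.8  0.7 -0.2 -1.1  0.4 -0.5  0.6  0.1]
[[ 0.5199  0.2539  0.012 ]
 [ 0.4594 -0.1596  0.012 ]
 [ 0.3697 -0.1467  0.012 ]
 [ 0.4298  0.2657  0.012 ]]
top [[-1.000e-04  1.119e-01]
 [ 1.100e-03  7.400e-02]
 [ 3.010e-02  7.280e-02]
 [-2.840e-02  7.210e-02]]
[[0.62183012 0.12036121 0.054     ]
 [0.62210166 0.09715716 0.054     ]]
[[0.65565689 0.00237099 0.012     ]
 [0.58924298 0.00475963 0.012     ]]
```

```bash
cat >> h.py <<'E'
from scipy.spatial.transform import Rotation as Ro
def pose(s):
    q=s['orientation'];return np.array(s['position']),Ro.from_quat([q[1],q[2],q[3],q[0]])
def delta(s,p,R):
    """units: turn, shift in tool axes from pose s to target p, R (Rotation)"""
    p0,R0=pose(s)
    return np.r_[np.degrees((R0.inv()*R).as_rotvec())/6, R0.inv().apply(np.asarray(p)-p0)/.04]
STAND=(0.4441,0.0543,-0.1436)
def tool(yaw,tilt=0):  # x down, z at heading yaw
    z=np.array([np.cos(yaw),np.sin(yaw),0]);x=np.array([0,0,-1.]);y=np.cross(z,x)
    return Ro.from_matrix(np.c_[x,y,z])
def S(x,y,z,P=STAND): return W(P,[x,y,z])[0]
E
python3 - <<'E'
from h import *
from rig import r
s=r.get_state();p,R=pose(s);print(R.as_matrix().round(3))
z=R.as_matrix()[:,2];print('yaw z',np.degrees(np.arctan2(z[1],z[0])),'az',np.degrees(np.arctan2(p[1],p[0])))
for nm,uvs,h in (('kettle',[(122,210),(105,185)],.1),('kettle base',[(124,215)],0),('pink',[(130,298)],.03),('jar',[(185,105)],.03)):
    print(nm,back('top',uvs,h).round(3))
for i,z in ((0,.2),(180,.2)):
    for yy in (.094,.21):
        g=S(0,yy,.2);print(yy,g.round(3),np.degrees(np.arctan2(g[1],g[0])))
        for yaw in (STAND[2],STAND[2]+np.pi): print(delta(s,g,tool(yaw)).round(2))
    break
E
```

```text
[[-0.001  0.919  0.395]
 [ 0.001  0.395 -0.919]
 [-1.    -0.    -0.001]]
yaw z -66.74779739909069 az -66.74999802904463
kettle [[0.517 0.363 0.1  ]
 [0.576 0.404 0.1  ]]
kettle base [[0.521 0.39  0.   ]]
pink [[0.317 0.359 0.03 ]]
jar [[0.798 0.236 0.03 ]]
0.094 [0.458 0.147 0.2  ] 17.848639912803872
[-9.750e+00 -1.000e-02 -1.000e-02  1.210e+00  1.196e+01 -1.573e+01]
[ 2.025e+01 -1.000e-02  1.000e-02  1.210e+00  1.196e+01 -1.573e+01]
0.21 [0.474 0.262 0.2  ] 28.93631961204969
[-9.750e+00 -1.000e-02 -1.000e-02  1.210e+00  1.348e+01 -1.820e+01]
[ 2.025e+01 -1.000e-02  1.000e-02  1.210e+00  1.348e+01 -1.820e+01]
```

Emit:
apply_moves(rows=[-0.5,0,0,0,0.2,-0.2,85,-1.5,0,0,0,0.5,-0.7,85,-2.5,0,0,0,0.9,-1.2,85,-3.6,0,0,0,1.3,-1.7,85,-4.7,0,0,0,1.7,-2.2,85,-5.8,0,0,0,2.1,-2.7,85,-6.9,0,0,0,2.5,-3.2,85,-8,0,0,0,2.9,-3.8,85,-9.1,0,0,0,3.3,-4.3,85,-10.2,0,0,0,3.7,-4.8,85,-11.3,0,0,0,4.1,-5.4,85,-12.4,0,0,0,4.5,-5.9,85,-13.5,0,0,0,4.9,-6.4,85,-14.6,0,0,0,5.3,-7,85,-15.7,0,0,0,5.7,-7.5,85,-16.8,0,0,0,6.1,-8,85,-17.9,0,0,0,6.5,-8.5,85,-18.8,0,0,0,6.9,-9,85,-19.5,0,0,0,7.1,-9.3,85,-20,0,0,0,7.2,-9.4,85])

```text
clock: 1.82
position: [0.3829, -0.1585, 0.2483]
orientation: [0.631, -0.319, 0.631, 0.319]
wrist_force: [0.1, 0.3, 0.0]
width: 0.0847
```

Run:
```python
from h import *
from rig import r
s=r.get_state();print(s['clock'],s['q'].round(3),s['position'].round(3))
print(delta(s,S(0,.094,.2),tool(STAND[2]+np.pi)).round(2))
```

```text
1.8167 [ 0.794  0.078 -0.57   2.107  0.051  0.969  1.133] [ 0.383 -0.158  0.248]
[-19.68   0.     0.     1.21   3.03   7.26]
```

Emit:
apply_moves(rows=[-0.5,0,0,0,0.1,0.2,85,-1.5,0,0,0.1,0.2,0.5,85,-2.5,0,0,0.1,0.4,0.9,85,-3.6,0,0,0.2,0.5,1.3,85,-4.7,0,0,0.3,0.7,1.7,85,-5.8,0,0,0.3,0.9,2.1,85,-6.9,0,0,0.4,1,2.5,85,-8,0,0,0.5,1.2,2.9,85,-9.1,0,0,0.6,1.4,3.3,85,-10.2,0,0,0.6,1.6,3.7,85,-11.3,0,0,0.7,1.7,4.1,85,-12.4,0,0,0.8,1.9,4.5,85,-13.5,0,0,0.9,2.1,5,85,-14.6,0,0,0.9,2.3,5.4,85,-15.7,0,0,1,2.4,5.8,85,-16.8,0,0,1,2.6,6.2,85,-17.9,0,0,1.1,2.8,6.6,85,-18.9,0,0,1.2,2.9,7,85,-19.68,0,0,1.2,3.03,7.26,85,-19.68,0,0,1.2,3.03,7.26,85])

```text
clock: 3.48
position: [0.4593, 0.1466, 0.2002]
orientation: [0.052, -0.705, 0.051, 0.705]
wrist_force: [-0.5, -0.2, 0.2]
width: 0.0851
```

Run:
```python
from h import *
from rig import r,snapshot
s=r.get_state();print(s['clock'],s['q'].round(3),s['position'].round(4),s['qvel'].round(2))
print(delta(s,S(0,.094,.2),tool(STAND[2]+np.pi)).round(2))
cv2.imwrite('pics/w1.png',snapshot('wrist'));cv2.imwrite('pics/t1.png',snapshot('top'))
```

```text
3.4833 [ 0.396  0.377 -0.996  2.006  0.384  0.959  2.202] [0.4593 0.1466 0.2002] [ 0.03 -0.03  0.03  0.02 -0.03  0.   -0.08]
[-0.02  0.01  0.02  0.01 -0.01  0.05]
```

View pics/w1.png

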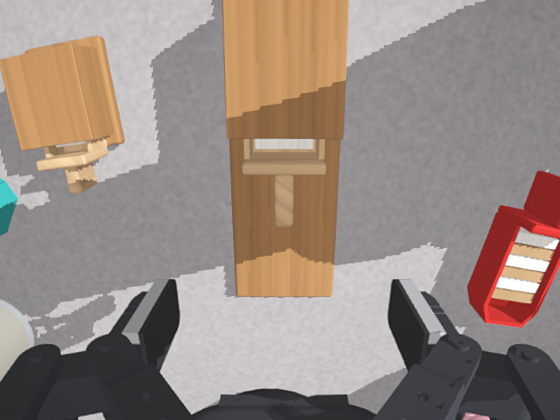

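Wrist view: the pull plate runs (284,176)–(284,226), the front board spans (243–326, 168), the sleeve roof edge spans (228–344, 138), and the board end is at (237–332, 297). I'll turn these into positions.

```bash
cat >> h.py <<'E'
def wback(s,uv,z):
    c=get_calibration('wrist');K=np.array([[c['fx'],0,c['cx']],[0,c['fy'],c['cy']],[0,0,1.]])
    p=cv2.undistortPoints(np.array(uv,float).reshape(-1,1,2),K,c['D']).reshape(-1,2)
    p0,R0=pose(s);H=c['hand_eye']
    d=R0.apply(np.c_[p,np.ones(len(p))]@H[:3,:3].T);o=p0+R0.apply(H[:3,3])
    return o+d*((z-o[2])/d[:,2])[:,None]
def toS(w,P=STAND):
    w=np.atleast_2d(w)-[P[0],P[1],0];c,s=np.cos(P[2]),np.sin(P[2])
    return np.c_[w[:,0]*c+w[:,1]*s,-w[:,0]*s+w[:,1]*c,w[:,2]]
E
python3 - <<'E'
from h import *
from rig import r
s=r.get_state()
for n,uv,z in (('board end',[(237,297),(332,297)],.012),('roof edge',[(228,138),(344,138)],.063),('board far',[(222,0),(348,0)],.012),('pull',[(285,226),(275,226),(294,226),(276,176),(293,176)],.067),('front',[(243,174),(326,174)],.067)):
    print(n,(toS(wback(s,uv,z))*1e3).round(1).tolist())
im=cv2.imread('pics/w1.png')[110:310,200:370]
cv2.imwrite('pics/w1c.png',cv2.resize(im,None,fx=3.5,fy=3,interpolation=cv2.INTER_CUBIC))
E
```

```text
board end [[46.5, 204.1, 12.0], [-45.3, 204.9, 12.0]]
roof edge [[39.2, 44.9, 63.0], [-42.0, 45.6, 63.0]]
board far [[46.8, -55.3, 12.0], [-50.2, -54.5, 12.0]]
pull [[-0.3, 109.6, 67.0], [7.1, 109.5, 67.0], [-6.9, 109.7, 67.0], [5.9, 71.6, 67.0], [-6.2, 71.7, 67.0]]
front [[29.2, 70.0, 67.0], [-29.6, 70.4, 67.0]]
```

View pics/w1c.png

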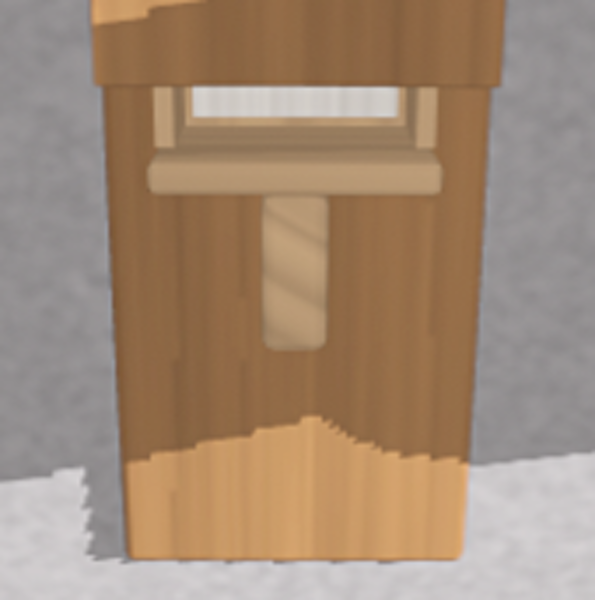

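Emit:
apply_moves(rows=[0,0,0,0.3,0.04,0.05,60,0,0,0,0.7,0.04,0.05,60,0,0,0,1.2,0.04,0.05,60,0,0,0,1.7,0.04,0.05,60,0,0,0,2.2,0.04,0.05,60,0,0,0,2.7,0.04,0.05,60,0,0,0,3.1,0.04,0.05,60,0,0,0,3.4,0.04,0.05,60,0,0,0,3.65,0.04,0.05,60,0,0,0,3.8,0.04,0.05,60,0,0,0,3.85,0.04,0.05,50,0,0,0,3.85,0.04,0.05,30], newtons=60)

```text
clock: 4.58
position: [0.4569, 0.1426, 0.0461]
orientation: [0.054, -0.705, 0.054, 0.705]
wrist_force: [0.3, 0.3, 0.3]
width: 0.0394
```

Run:
```python
from h import *
from rig import r,snapshot
s=r.get_state();print(s['clock'],s['q'].round(3),toS(s['position']).round(4),s['wrist_force'].round(1),s['width'])
print(delta(s,S(0,.092,.046),tool(STAND[2]+np.pi)).round(2))
cv2.imwrite('pics/w2.png',snapshot('wrist'))
```

```text
4.5833 [ 0.2    0.6   -0.783  2.124  0.68   0.686  1.943] [[0.0001 0.0892 0.0461]] [0.3 0.3 0.3] 0.03936318754219176
[-0.08  0.   -0.    0.   -0.07  0.  ]
```

View pics/w2.png

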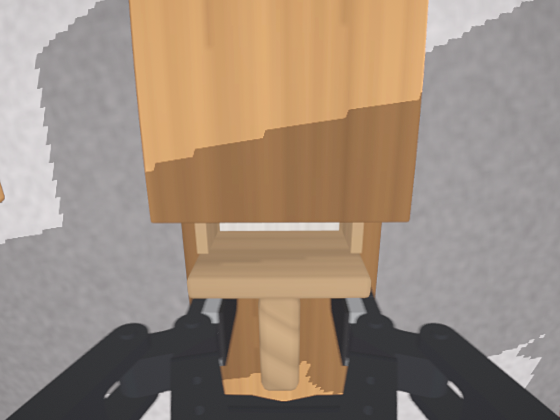

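Emit:
apply_moves(rows=[-0.08,0,0,0,-0.1,0,36,-0.08,0,0,0,-0.1,0,30,-0.08,0,0,0,-0.1,0,22,-0.08,0,0,0,-0.1,0,12,-0.08,0,0,0,-0.1,0,5,-0.08,0,0,0,-0.1,0,0,-0.08,0,0,0,-0.1,0,0,-0.08,0,0,0,-0.1,0,0], newtons=70)

```text
clock: 5.3
position: [0.458, 0.147, 0.0468]
orientation: [-0.051, 0.706, -0.05, -0.705]
wrist_force: [-1.2, 0.3, 6.5]
width: 0.0127
```

Run:
```python
from h import *
from rig import r,snapshot
s=r.get_state();print(s['clock'],s['q'].round(3),toS(s['position']).round(4),s['wrist_force'].round(1),s['width'],s['torque'].round(2))
print(delta(s,S(0,.220,.048),tool(STAND[2]+np.pi)).round(2))
```

```text
5.3 [ 0.194  0.602 -0.786  2.119  0.681  0.69   1.944] [[0.0005 0.0938 0.0468]] [-1.2  0.3  6.5] 0.012679881615306492 [-0.16  0.24 -0.08]
[ 0.   -0.01  0.   -0.03 -3.16  0.01]
```

Emit:
apply_moves(rows=[0,0,0,-0.05,-0.05,0,0,0,0,0,-0.06,-0.15,0,0,0,0,0,-0.06,-0.3,0,0,0,0,0,-0.06,-0.5,0,0,0,0,0,-0.06,-0.75,0,0,0,0,0,-0.06,-1,0,0,0,0,0,-0.06,-1.25,0,0,0,0,0,-0.06,-1.5,0,0,0,0,0,-0.06,-1.75,0,0,0,0,0,-0.06,-2,0,0,0,0,0,-0.06,-2.25,0,0,0,0,0,-0.06,-2.45,0,0,0,0,0,-0.06,-2.6,0,0,0,0,0,-0.06,-2.7,0,0,0,0,0,-0.06,-2.75,0,0,0,0,0,-0.06,-2.75,0,0], newtons=80)

```text
clock: 6.63
position: [0.4734, 0.256, 0.0487]
orientation: [0.05, -0.705, 0.05, 0.705]
wrist_force: [-0.1, 0.1, -1.5]
width: 0.0133
```

Run:
```python
from h import *
from rig import r,snapshot
s=r.get_state();print(s['clock'],s['q'].round(3),toS(s['position']).round(4),s['wrist_force'].round(1),s['width'],s['torque'].round(2))
w=snapshot('wrist');t=snapshot('top')[130:290,110:370];d=snapshot('side')[170:360,200:420]
cv2.imwrite('pics/w3.png',w);cv2.imwrite('pics/t3.png',cv2.resize(t,None,fx=3,fy=3));cv2.imwrite('pics/s3.png',cv2.resize(d,None,fx=3,fy=3))
```

```text
6.6333 [-0.012  0.667 -0.778  1.987  0.677  0.766  1.803] [[1.000e-04 2.038e-01 4.870e-02]] [-0.1  0.1 -1.5] 0.013293340467625876 [ 0.07 -0.01 -0.07]
```

View pics/w3.png

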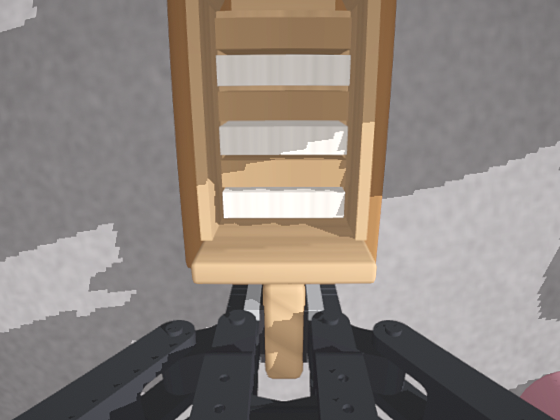

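View pics/s3.png

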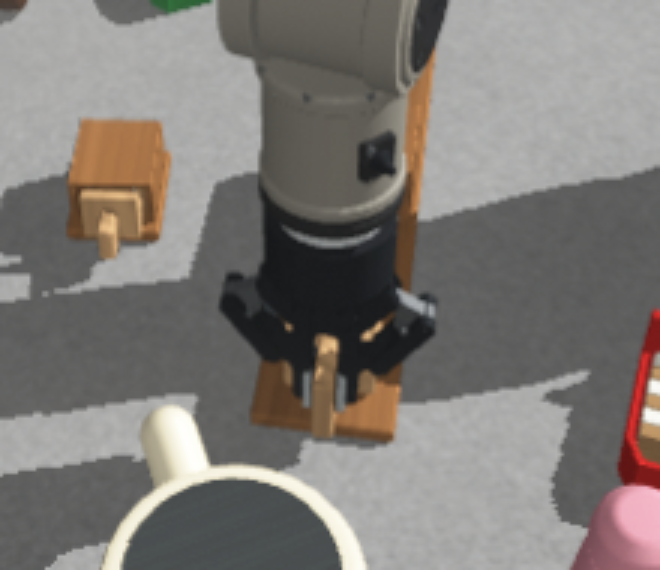

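View pics/t3.png

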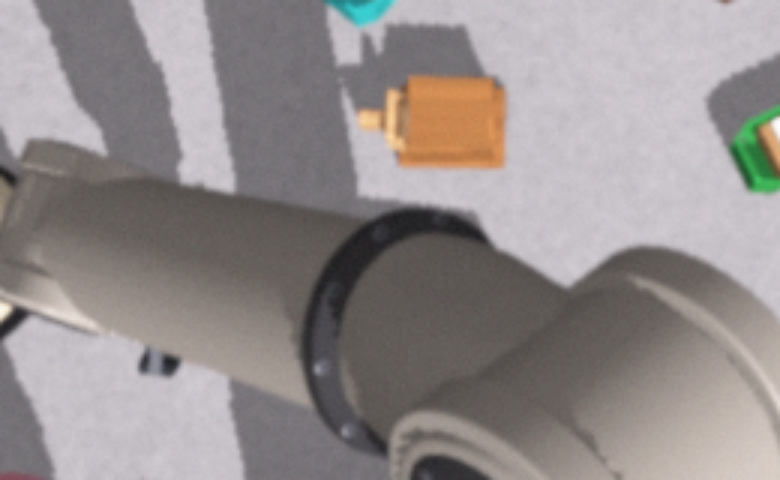

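The wrist view shows the tray held square, with its packets inside and clear of the sleeve. Next I'll lift it and carry it back over the board.

Emit:
apply_moves(rows=[0,0,0,-0.1,0,0,0,0,0,0,-0.3,0,0,0,0,0,0,-0.6,0,0,0,0,0,0,-0.95,0,0,0,0,0,0,-1.35,0,0,0,0,0,0,-1.75,0,0,0,0,0,0,-2.1,0.1,0,0,0,0,0,-2.35,0.3,-0.1,0,0,0,0,-2.5,0.65,-0.2,0,0,0,0,-2.55,1.1,-0.3,0,0,0,0,-2.55,1.6,-0.4,0,0,0,0,-2.55,2.1,-0.5,0,0,0,0,-2.55,2.6,-0.6,0,0,0,0,-2.55,3.1,-0.7,0,0,0,0,-2.55,3.6,-0.8,0,0,0,0,-2.55,4.1,-0.9,0,0,0,0,-2.55,4.5,-0.95,0,0,0,0,-2.55,4.8,-1,0,0,0,0,-2.55,4.95,-1,0,0,0,0,-2.55,5,-1,0], newtons=80)

```text
clock: 8.45
position: [0.4844, 0.0507, 0.1513]
orientation: [-0.051, 0.705, -0.051, -0.705]
wrist_force: [-0.3, 0.0, -0.7]
width: 0.0128
```

Run:
```python
from h import *
from rig import r,snapshot
s=r.get_state();print(s['clock'],s['q'].round(3),toS(s['position']).round(4),s['wrist_force'].round(1),s['width'],s['torque'].round(2))
cv2.imwrite('pics/w4.png',snapshot('wrist'));cv2.imwrite('pics/s4.png',snapshot('side'))
```

```text
8.45 [ 0.521  0.447 -0.92   2.041  0.466  0.873  2.336] [[0.0404 0.0022 0.1513]] [-0.3  0.  -0.7] 0.012828810197171444 [ 0.08 -0.    0.05]
```

View pics/s4.png

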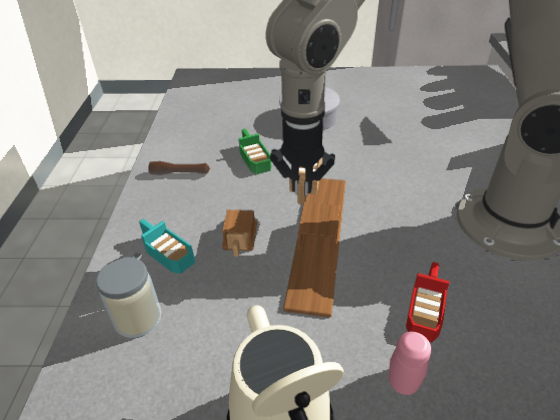

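View pics/w4.png

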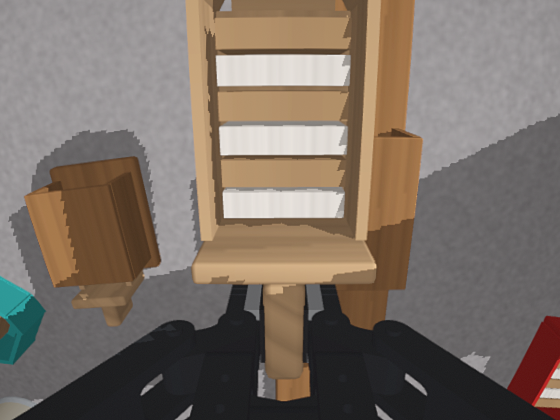

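Emit:
apply_moves(rows=[0.2,0,0,0,0.05,0,0,0.6,0,0,0,0.1,0,0,1.2,0,0,0,0.2,0,0,2,0,0,0,0.35,0,0,2.9,0,0,0,0.5,0,0,3.8,0,0,0,0.65,0,0,4.7,0,0,0,0.8,0,0,5.6,0,0,0,1,0,0,6.5,0,0,0,1.2,0,0,7.4,0,0,0,1.4,0,0,8.3,0,0,0,1.6,0,0,9.2,0,0,0,1.8,0,0,10.1,0,0,0,2,0,0,11,0,0,0,2.2,0,0,12,0,0,0,2.4,0,0,13,0,0,0,2.6,0,0,13.9,0,0,0,2.8,0,0,14.5,0,0,0,2.9,0,0,14.9,0,0,0,3,0,0,15,0,0,0,3,0,0], newtons=80)

```text
clock: 10.22
position: [0.4675, -0.0664, 0.1508]
orientation: [0.535, -0.463, 0.535, 0.463]
wrist_force: [-0.4, 0.2, -1.2]
width: 0.0135
```

Run:
```python
from h import *
from rig import r,snapshot
s=r.get_state();print(s['clock'],s['q'].round(3),toS(s['position']).round(4),s['wrist_force'].round(1),s['width'],s['torque'].round(2))
print(delta(s,S(0,-.225,.151),tool(STAND[2])).round(2), S(0,-.225,.15))
```

```text
10.2167 [ 0.482  0.326 -0.553  2.09   0.241  0.785  1.207] [[ 0.0404 -0.1162  0.1508]] [-0.4  0.2 -1.2] 0.013471841020639242 [ 0.03 -0.02 -0.05]
[14.99  0.    0.   -0.    1.01 -2.72] [ 0.41190093 -0.16838413  0.15      ]
```

Emit:
apply_moves(rows=[0.2,0,0,0,0,-0.05,0,0.6,0,0,0,0,-0.1,0,1.2,0,0,0,0.1,-0.2,0,2,0,0,0,0.15,-0.35,0,2.9,0,0,0,0.2,-0.5,0,3.8,0,0,0,0.25,-0.65,0,4.7,0,0,0,0.3,-0.8,0,5.6,0,0,0,0.4,-1,0,6.5,0,0,0,0.45,-1.2,0,7.4,0,0,0,0.5,-1.4,0,8.3,0,0,0,0.55,-1.55,0,9.2,0,0,0,0.6,-1.7,0,10.1,0,0,0,0.7,-1.9,0,11,0,0,0,0.75,-2.1,0,12,0,0,0,0.8,-2.3,0,13,0,0,0,0.9,-2.5,0,13.9,0,0,0,0.95,-2.6,0,14.6,0,0,0,1,-2.7,0,15,0,0,0,1.01,-2.72,0,15,0,0,0,1.01,-2.72,0], newtons=80)

```text
clock: 11.88
position: [0.4119, -0.1683, 0.1507]
orientation: [0.705, 0.051, 0.705, -0.051]
wrist_force: [-0.0, 0.1, -1.5]
width: 0.0133
```

Run:
```python
from h import *
from rig import r,snapshot
s=r.get_state();print(s['clock'],s['q'].round(3),toS(s['position']).round(4),s['wrist_force'].round(1),s['width'],s['torque'].round(2))
print(delta(s,S(0,-.225,.049),tool(STAND[2])).round(2))
cv2.imwrite('pics/w5.png',snapshot('wrist'));cv2.imwrite('pics/t5.png',snapshot('top'));cv2.imwrite('pics/s5.png',snapshot('side'))
```

```text
11.8833 [ 0.435  0.246 -0.212  2.167  0.076  0.736  0.028] [[ 0.     -0.2249  0.1507]] [-0.   0.1 -1.5] 0.01328473628936375 [-0.03 -0.04  0.02]
[-0.   -0.   -0.    2.54 -0.   -0.  ]
```

View pics/w5.png

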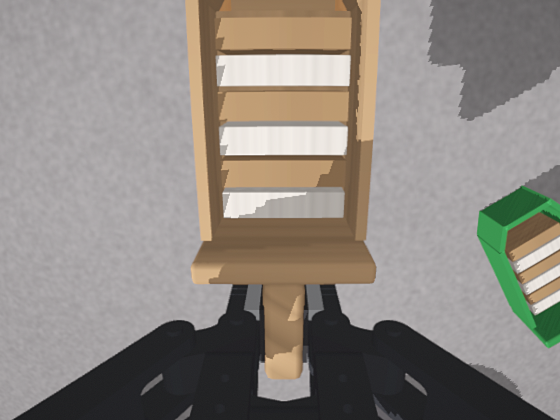

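View pics/s5.png

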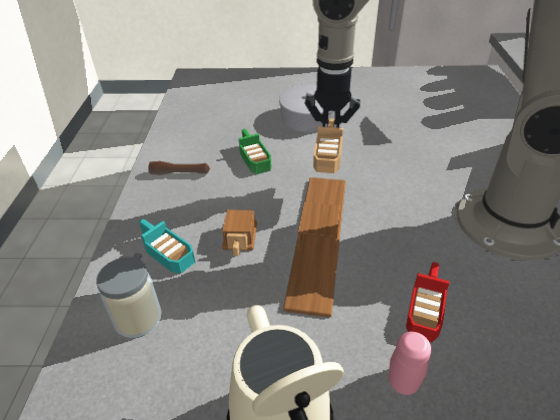

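View pics/t5.png

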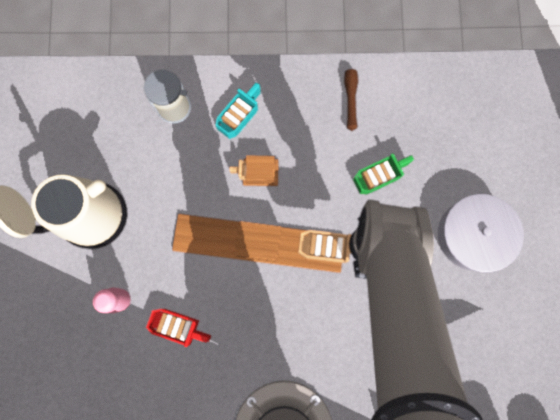

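The tray is turned with its nose towards the sleeve; the top view shows it at (300–348, 245), over the board's right end. Next I'll lower it to just above the board.

Emit:
apply_moves(rows=[0,0,0,0.1,0,0,0,0,0,0,0.3,0,0,0,0,0,0,0.6,0,0,0,0,0,0,0.9,0,0,0,0,0,0,1.2,0,0,0,0,0,0,1.5,0,0,0,0,0,0,1.8,0,0,0,0,0,0,2.1,0,0,0,0,0,0,2.3,0,0,0,0,0,0,2.45,0,0,0,0,0,0,2.53,0,0,0,0,0,0,2.53,0,0,0], newtons=80)

```text
clock: 13.03
position: [0.4116, -0.1685, 0.0489]
orientation: [0.705, 0.051, 0.706, -0.05]
wrist_force: [-0.7, -0.4, -1.4]
width: 0.0129
```

Run:
```python
from h import *
from rig import r,snapshot
s=r.get_state();print(s['clock'],s['q'].round(3),toS(s['position']).round(4),s['wrist_force'].round(1),s['width'],s['torque'].round(2))
t=snapshot('top')[195:295,160:360];d=snapshot('side')[130:330,260:380]
cv2.imwrite('pics/t6.png',cv2.resize(t,None,fx=4,fy=4,interpolation=cv2.INTER_CUBIC));cv2.imwrite('pics/s6.png',cv2.resize(d,None,fx=3,fy=3,interpolation=cv2.INTER_CUBIC))
```

```text
13.0333 [ 0.395  0.434 -0.173  2.23   0.155  0.489 -0.043] [[-0.0003 -0.2251  0.0489]] [-0.7 -0.4 -1.4] 0.012857010933939374 [-0.02 -0.01 -0.02]
```

View pics/t6.png

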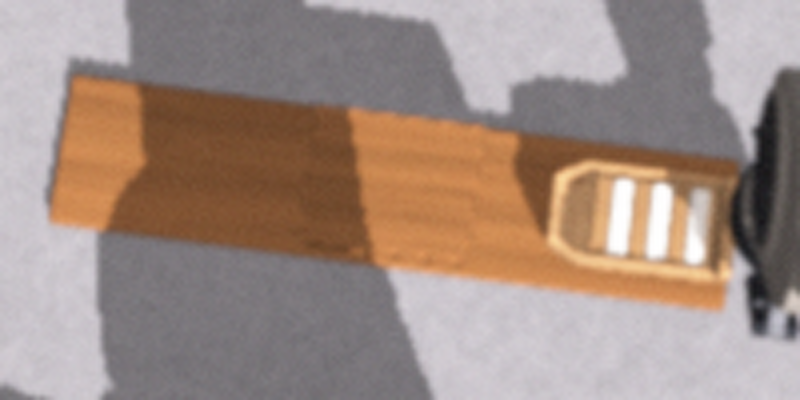

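View pics/s6.png

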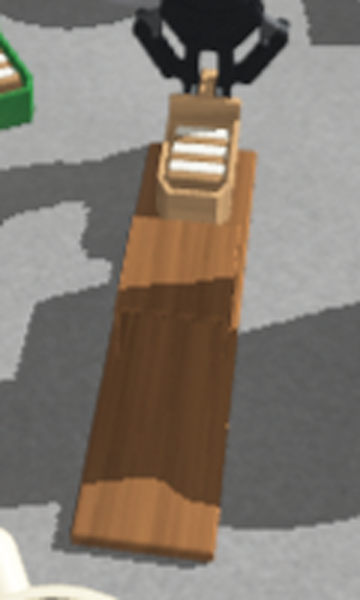

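Run:
```python
from h import *
cr=lambda l,o,f:(np.array(l,float)+.5)/f-.5+np.array(o)
print((toS(back('top',cr([(595,162),(572,262),(725,178),(715,280),(556,168),(548,240),(551,205)],(160,195),4),.050))*1e3).round(1))
print((toS(back('side',cr([(170,95),(240,103),(158,182),(233,190)],(260,130),3),.06))*1e3).round(1))
print((toS(back('top',cr([(478,124),(460,268)],(160,195),4),.063))*1e3).round(1))
```

```text
[[  30.  -119.4   50. ]
 [ -31.2 -112.8   50. ]
 [  30.3 -198.    50. ]
 [ -31.  -198.4   50. ]
 [  23.4  -96.6   50. ]
 [ -20.   -97.    50. ]
 [   1.   -96.3   50. ]]
[[  28.7 -212.5   60. ]
 [ -30.9 -209.1   60. ]
 [  25.6  -95.7   60. ]
 [ -33.4  -94.1   60. ]]
[[ 42.2 -47.   63. ]
 [-43.8 -47.2  63. ]]
```

The tray is centred to within 1 mm and square, with its nose tip about 50 mm short of the mouth. Next I'll insert it.

Emit:
apply_moves(rows=[0,0,0,0,0.1,0,0,0,0,0,0,0.3,0,0,0,0,0,0,0.55,0,0,0,0,0,0,0.8,0,0,0,0,0,0,1.05,0,0,0,0,0,0,1.25,0,0,0,0,0,0,1.45,0,0,0,0,0,0,1.65,0,0,0,0,0,0,1.85,0,0,0,0,0,0,2.05,0,0,0,0,0,0,2.25,0,0,0,0,0,0,2.45,0,0,0,0,0,0,2.65,0,0,0,0,0,0,2.85,0,0,0,0,0,0,3,0,0,0,0,0,0,3.1,0,0,0,0,0,0,3.1,0,0], newtons=80)

```text
clock: 14.55
position: [0.4298, -0.0449, 0.0495]
orientation: [0.705, 0.05, 0.705, -0.05]
wrist_force: [0.7, -0.2, -0.4]
width: 0.0132
```

Run:
```python
from h import *
from rig import r,snapshot
s=r.get_state();print(s['clock'],s['q'].round(3),toS(s['position']).round(4),s['wrist_force'].round(1),s['width'],s['torque'].round(2))
cv2.imwrite('pics/w7.png',snapshot('wrist'))
```

```text
14.55 [ 0.11   0.419 -0.177  2.258  0.157  0.475 -0.333] [[ 0.     -0.1003  0.0495]] [ 0.7 -0.2 -0.4] 0.013197444257556009 [-0.1  -0.   -0.05]
```

View pics/w7.png

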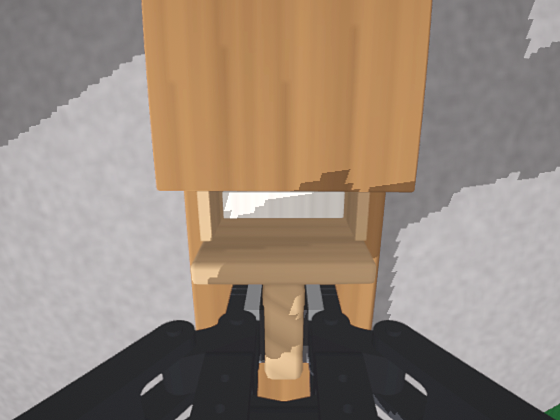

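Emit:
apply_moves(rows=[0,0,0,0.02,0.05,0,0,0,0,0,0.04,0.12,0,0,0,0,0,0.05,0.2,0,0,0,0,0,0.05,0.28,0,0,0,0,0,0.05,0.36,0,0,0,0,0,0.05,0.42,0,0,0,0,0,0.05,0.48,0,0,0,0,0,0.05,0.48,0,0], newtons=60)

```text
clock: 15.27
position: [0.4325, -0.0263, 0.0476]
orientation: [0.705, 0.05, 0.705, -0.05]
wrist_force: [-0.3, -0.1, -1.5]
width: 0.0132
```

Run:
```python
from h import *
from rig import r,snapshot
s=r.get_state();print(s['clock'],toS(s['position']).round(4),s['wrist_force'].round(1),s['width'],s['torque'].round(2))
cv2.imwrite('pics/w8.png',snapshot('wrist'))
```

```text
15.2667 [[ 0.     -0.0814  0.0476]] [-0.3 -0.1 -1.5] 0.013182134317159524 [-0.03  0.03 -0.01]
```

View pics/w8.png

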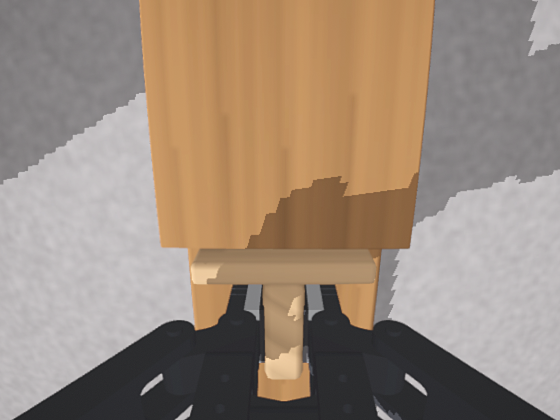

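Emit:
apply_moves(rows=[0,0,0,0.02,0.03,0,0,0,0,0,0.02,0.06,0,0,0,0,0,0.02,0.09,0,0,0,0,0,0.02,0.12,0,0,0,0,0,0.02,0.12,0,0], newtons=60)

```text
clock: 15.73
position: [0.4329, -0.0235, 0.0468]
orientation: [0.705, 0.051, 0.705, -0.052]
wrist_force: [-1.0, -5.3, 3.5]
width: 0.0135
```

Run:
```python
from h import *
from rig import r,snapshot
s=r.get_state();print(s['clock'],toS(s['position']).round(4),s['wrist_force'].round(1),s['width'],s['torque'].round(2))
```

```text
15.7333 [[ 0.     -0.0786  0.0468]] [-1.  -5.3  3.5] 0.013473600954759968 [-1.01  0.14 -0.12]
```

Emit:
apply_moves(rows=[0,0,0,0,0.05,0,0,0,0,0,0,0.1,0,0,0,0,0,0,0.12,0,0,0,0,0,0,0.12,0,0], newtons=60)

```text
clock: 16.07
position: [0.4327, -0.0233, 0.0468]
orientation: [0.705, 0.051, 0.706, -0.055]
wrist_force: [-0.9, -21.3, 6.1]
width: 0.0132
```

Run:
```python
from h import *
from rig import r,snapshot
s=r.get_state();print(s['clock'],toS(s['position']).round(4),s['wrist_force'].round(1),s['width'],s['torque'].round(2))
cv2.imwrite('pics/w9.png',snapshot('wrist'))
```

```text
16.0667 [[-0.0001 -0.0785  0.0468]] [ -0.9 -21.3   6.1] 0.013173696330660475 [-3.72  0.11  0.01]
```

View pics/w9.png

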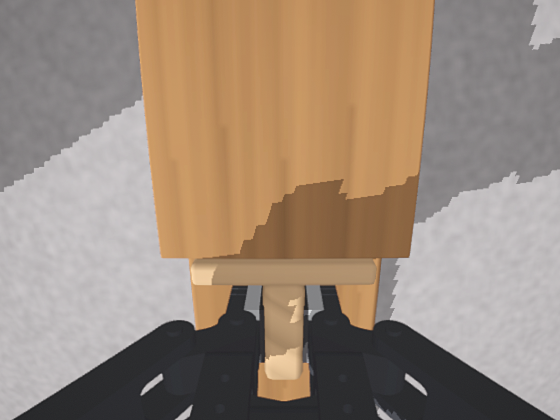

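The tray hit a firm stop: 21 N along the sleeve with no further motion, and the front board is on the roof edge at row 258. I'll relieve the push, then open.

Emit:
apply_moves(rows=[0,0,0,0,-0.06,0,0,0,0,0,0,-0.12,0,0,0,0,0,0,-0.12,0,0,0,0,0,0,-0.12,0,14,0,0,0,0,-0.12,0,20,0,0,0,0,-0.12,0,30,0,0,0,0,-0.12,0,40,0,0,0,0,-0.12,0,50,0,0,0,0,-0.12,0,50,0,0,0,0,-0.12,0,50], newtons=30)

```text
clock: 16.95
position: [0.433, -0.0219, 0.0467]
orientation: [0.705, 0.05, 0.705, -0.05]
wrist_force: [0.0, 0.5, -0.5]
width: 0.0503
```

Run:
```python
from h import *
from rig import r,snapshot
s=r.get_state();print(s['clock'],toS(s['position']).round(4),s['wrist_force'].round(1),s['width'],s['torque'].round(2))
cv2.imwrite('pics/w10.png',snapshot('wrist'))
```

```text
16.95 [[-0.0001 -0.077   0.0467]] [ 0.   0.5 -0.5] 0.0502571580643495 [ 0.02 -0.01 -0.02]
```

View pics/w10.png

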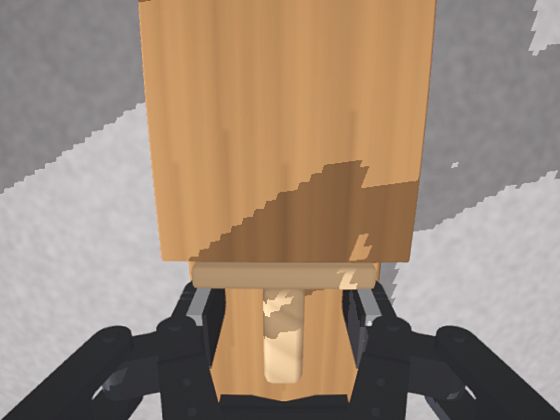

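The fingers are open and clear on both sides of the pull. I'll rise straight up, move away, and look.

Emit:
apply_moves(rows=[0,0,0,-0.1,0,0,50,0,0,0,-0.3,0,0,50,0,0,0,-0.6,0,0,50,0,0,0,-1,0,0,50,0,0,0,-1.5,0,0,50,0,0,0,-2,0,0,50,0,0,0,-2.5,0,0,50,0,0,0,-3,0,0,50,0,0,0,-3.5,-0.3,0,50,0,0,0,-4,-0.7,0,50,0,0,0,-4.3,-1.2,0,50,0,0,0,-4.5,-1.8,0,50,0,0,0,-4.5,-2.4,0,50,0,0,0,-4.5,-3,0,50,0,0,0,-4.5,-3.6,0,50,0,0,0,-4.5,-4,0,50,0,0,0,-4.5,-4.2,0,50,0,0,0,-4.5,-4.2,0,50])

```text
clock: 18.5
position: [0.4085, -0.1899, 0.2272]
orientation: [0.705, 0.051, 0.705, -0.052]
wrist_force: [0.2, -0.2, -0.6]
width: 0.0498
```

Run:
```python
from h import *
from rig import r,snapshot
s=r.get_state();print(s['clock'],toS(s['position']).round(4),s['wrist_force'].round(1),s['width'],s['qvel'].round(2))
cv2.imwrite('pics/t11.png',cv2.resize(snapshot('top')[145:285,160:360],None,fx=4,fy=4,interpolation=cv2.INTER_CUBIC));cv2.imwrite('pics/s11.png',snapshot('side'))
```

```text
18.5 [[-2.000e-04 -2.468e-01  2.272e-01]] [ 0.2 -0.2 -0.6] 0.04980603086245365 [-0.03 -0.   -0.04  0.01 -0.01 -0.   -0.04]
```

View pics/t11.png

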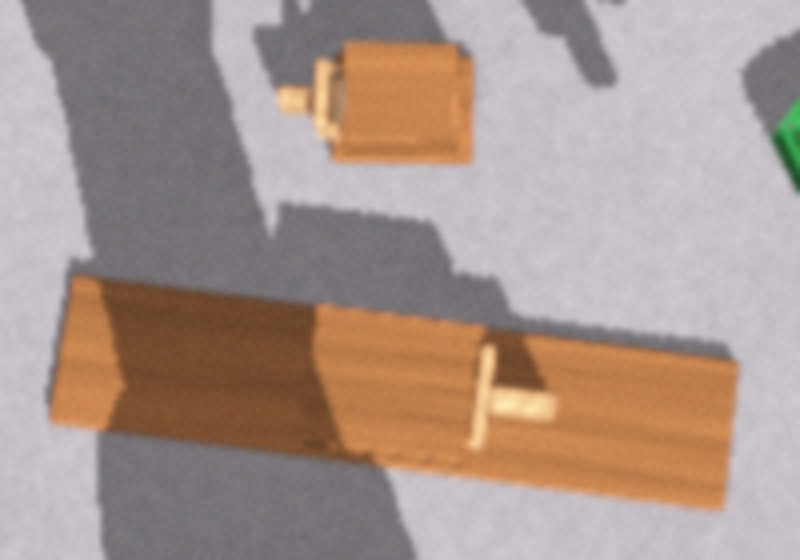

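View pics/s11.png

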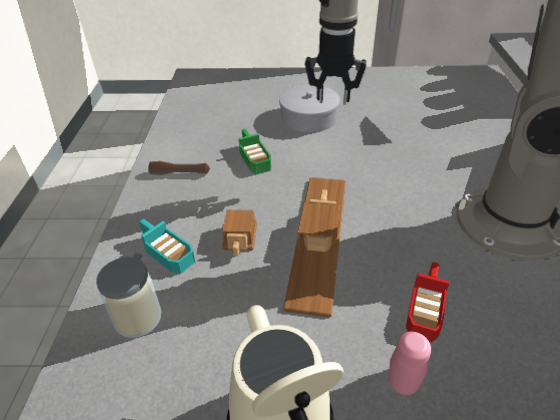

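The top view shows the pull at (490–557, 404), pointing away from the kettle, with the front board against the roof edge at x≈482. The small box is where it was, with its pull end at (280, 98) as before. One numeric check, then I'll hand in.

Run:
```python
from h import *
from rig import r
uv=(np.array([(557,405),(490,345),(475,448)],float)+.5)/4-.5+[160,145]
print((toS(back('top',uv,.067))*1e3).round(1))
print(r.get_state()['qvel'].round(3)); print(r.finish_job())
```

```text
[[ -0.2 -99.3  67. ]
 [ 30.2 -55.7  67. ]
 [-31.3 -54.5  67. ]]
[-0.013  0.003 -0.013  0.002  0.    -0.    -0.001]
the job is handed in; nothing more can be done
None
```

The larger tea box's tray is turned end for end and back in its sleeve, with the pull now pointing away from the kettle. I handed the job in at about 18.6 s of the 56 s allowed.

I gripped the tray by its pull and drew it about 110 mm out, so its origin was about 125 mm along the stand. I then lifted it level over the sleeve, turned it 180°, lowered it onto the board and slid it nose first into the -y mouth.

- **Fully home:** it met a firm stop, reaching 21 N with no further movement. I then eased off, opened the fingers and moved clear.
- **Final position:** the top view puts the pull end at stand y = -99 mm against -98 mm expected. The front board is centred across the sleeve to about 0.5 mm and square to within about 1.5°.
- **Rest of the scene:** the packets were still in the tray in the last view before insertion. The small tea box looks unmoved in the before and after pictures. The gripper is clear, and the wrist force reads about zero.
- **Disagreement:** at the start, the wrist camera placed the stand about 5 mm further towards -y than the fixed cameras did. I relied on the stop for the final depth, and it came within 1 mm of the position expected from the fixed cameras.

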